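# Pour spare knobs into the parts box

### The arm

A 6-joint arm with a two-finger parallel gripper is mounted at the origin on the work surface. World frame = base frame: x ahead of the robot, y to its left, z up, the work surface at z = 0. Lengths are in mm, angles in rad, forces in N, time in s.
With the tool pointing down it reaches from about 425 to 1125 mm from the base axis. Payload 14.9 kg.
Tool frame: the origin (TCP) lies between the finger pads; the fingertips stand 25 mm ahead of it and the grasp point (between the pads) lies 6 mm ahead of it; z points along the fingers, y is the line along which they close (so a half turn about z gives the same grasp; the last joint's range is limited). The gripper opens to 91 mm and grips with 3 to 60 N. Pads are 32 mm wide; open, the fingers measure 118 mm over their backs; the gripper's body (76 mm by 178 mm) begins 60 mm behind the grasp point.
Start: joints at [-1.231, 0.379, 1.734, -0, 1.028, -0.033], TCP at [254.954, -651.933, 238.932] pointing down, gripper open.
Joint ranges: [-2.77, 2.77], [-0.74, 2.19], [0, 2.66], [-1.06, 4.2], [0.31, 2.87], [-3.08, 3.08]. Speed limits (rad/s): [1.89, 1.89, 2.39, 3.14, 3.14, 3.14].

### API

Orientations are given as a rotation vector (axis times angle).
In Python, from rig import r, imaging gives the robot as it stands. Calls block until the motion is done:
- r.move_to(position, orientation): joint-space move of the TCP to a pose.
- r.movel(position, attitude=None, rate=150, stop_force=None): straight line of the TCP; attitude=None keeps the orientation; rate is the mean speed in mm/s. With stop_force (N) it stops when the force on the tool has changed by that much, and returns True; else False.
- r.goto_joints(angles): joint-space move.
- r.release() and r.close(newtons=None): open the fingers fully, or close them until they stop; newtons is the grip in N (None keeps the last).
- r.dwell(seconds).
- r.inverse_kinematics(position, orientation): joint angles nearest the present ones, or None.
- imaging.get_image(name): name is "side" or "top" or "wrist"; returns a dict with "img" (400x640x3 uint8, blue, green, red), "mtx" (3x3 intrinsics, pixels), "D" ([k1, k2, p1, p2, k3] as OpenCV has them; the pictures are not rectified), "R" (3x3) and "t" (3): a world point X has camera coordinates R X + t. Camera axes: x right, y down, z forward; pixel columns grow to the right and rows downward; lengths in mm; the calibration is good to about 2 mm. A picture is of the moment at which its call begins. There is no depth.
A pose or a line that the arm cannot do raises r.IKError and nothing moves.
- r.job_done(): hands the job in; it is judged then, once.
Readings, each from a call of its own:
- r.get_clock(): time.
- r.get_joints(): joint angles.
- r.get_joint_velocities(): joint speeds.
- r.get_tau(): joint torques, N m.
- r.get_tool_pos(): TCP position.
- r.get_orientation(): TCP orientation.
- r.get_wrist_force(): force on the tool from outside, world axes, zero at the start.
- r.get_torque(): the same for the moment, N m.
- r.get_grip_width(): finger opening in mm.
- r.get_grasp_force(): force on a finger pad.
Only numpy, scipy, OpenCV 4.12 (cv2) and the standard library are available. Lean on these libraries where they do the work, as an engineer would, in place of code of your own. Each camera call takes 0.05 s, during which the arm holds its last target. There are 200 camera calls.

### The job

Push the cover of the blue parts box fully open and leave it open, then pour all six orange knobs from the white cup into the box and stand the empty cup back upright on its cork coaster. The cup is thin plastic and cracks if squeezed hard, so hold it gently, and do not disturb the solder spool and the screwdriver.

Things in the scene. Friction and masses are not known exactly. Their poses are not given: they have to be found in the camera images.
- parts_box: blue open-topped parts box fixed to the bench, 130 mm along its x, 120 mm along its y (the steel side rails add 5 mm each side), walls 5 mm thick, rim 60 mm above the bench; origin at the centre of its underside on the bench; x points away from the robot (turned by up to 15 degrees), the way its cover slides open
- cover (a joint): travel in m of the flat aluminium cover (130 x 118 mm, 4 mm thick, lying on the rim, top 64 mm above the bench) along the box's +x; 0 = closed, 0.12 = fully open at its stop: the box is then open but for the last 10 mm at its far wall and the cover overhangs the far side. It slides at about 2 N and stays where it is left
- cover_fin (a point): middle of the top edge of the black upright fin on the cover, for pushing: the fin is 60 mm wide across the box's y, 8 mm thick along its x, stands 24 mm above the cover, top 88 mm above the bench; with the cover closed it is 45 mm to the robot's side of the box's middle
- coaster: round cork coaster fixed to the bench, 110 mm diameter, 5 mm thick; origin at the centre of its underside
- cup: thin white plastic cup, 85 mm high, outer diameter 50 mm at the foot widening to 62 mm at 45 mm height, straight from there to the rim; wall 3 mm, floor 4 mm, about 0.07 kg; knobs inside; origin at the centre of its underside, z up through its mouth. Grip its straight part; a gripper leaning away from the box leaves its mouth free. Hold it with 10 to 15 N; over 30 N cracks it
- knob1: orange equipment knob of smooth plastic, a short cylinder of 19 mm diameter and 16 mm height, 12 g; starts in the cup; origin at its centre, z along its axis
- knob2: orange equipment knob of smooth plastic, a short cylinder of 19 mm diameter and 16 mm height, 12 g; starts in the cup; origin at its centre, z along its axis
- knob3: orange equipment knob of smooth plastic, a short cylinder of 19 mm diameter and 16 mm height, 12 g; starts in the cup; origin at its centre, z along its axis
- knob4: orange equipment knob of smooth plastic, a short cylinder of 19 mm diameter and 16 mm height, 12 g; starts in the cup; origin at its centre, z along its axis
- knob5: orange equipment knob of smooth plastic, a short cylinder of 19 mm diameter and 16 mm height, 12 g; starts in the cup; origin at its centre, z along its axis
- knob6: orange equipment knob of smooth plastic, a short cylinder of 19 mm diameter and 16 mm height, 12 g; starts in the cup; origin at its centre, z along its axis
- spool: white solder spool, 60 mm diameter, 50 mm high, standing on its flange; loose; origin at the centre of its underside. Bystander
- screwdriver: blue-handled screwdriver, 160 mm long, lying on the mat; loose; origin below its middle, x along it towards the tip. Bystander
Mind the look-alikes: they are no part of the job. Several things look just like the coaster: the one meant starts farthest from the robot's base.

How it is judged:
By the outcome, as a careful person would: the job done as asked, in the order asked, and still so for the second after the job is handed in, with the robot touching nothing.
It also fails if it takes over 72 s, if anything falls off the work surface, if the arm or the gripper's body presses on something with over 40 N, if the wrist force passes 120 N, or if a joint passes its speed limit or range.

## Working session

There is one attempt and no reset: what is moved stays moved. The work goes in short steps, each a Python script; the robot and the scene stay as the last script left them, time stands still between calls to the robot, and variables do not carry over. Pictures are saved under pics/ and viewed, at most 10 in all, crops included, and the job is handed in when it is done.

```bash
mkdir -p pics; ls
python3 - <<'E'
from rig import r, imaging
import cv2, numpy as np
for n in ["top","side"]:
    d=imaging.get_image(n); cv2.imwrite(f"pics/{n}0.png",d["img"])
    print(n,d["mtx"].tolist(),np.round(d["D"],4).tolist(),(-d["R"].T@d["t"]).round(), d["R"].round(3).tolist())
print(r.get_clock(), r.get_orientation())
E
```

```text
pics
top [[459.6823588901485, 0.0, 316.5774677326409], [0.0, 459.6823588901485, 198.1540879779268], [0.0, 0.0, 1.0]] [-0.083, 0.0, 0.0, 0.0, 0.0] [325. -15. 983.] [[0.107, -0.994, -0.005], [-0.969, -0.103, -0.226], [0.224, 0.029, -0.974]]
side [[441.2753734710287, 0.0, 319.78435572264203], [0.0, 441.2753734710287, 204.05971367265747], [0.0, 0.0, 1.0]] [-0.1004, 0.0, 0.0, 0.0, 0.0] [153. 681. 717.] [[-0.873, -0.487, 0.005], [-0.312, 0.553, -0.773], [0.373, -0.676, -0.635]]
0.1 [-3.08621293e+00 -5.82112210e-01  2.95863498e-04]
```

View pics/top0.png

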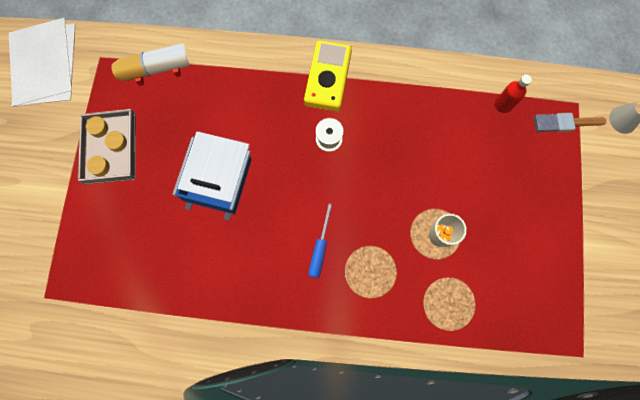

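View pics/side0.png

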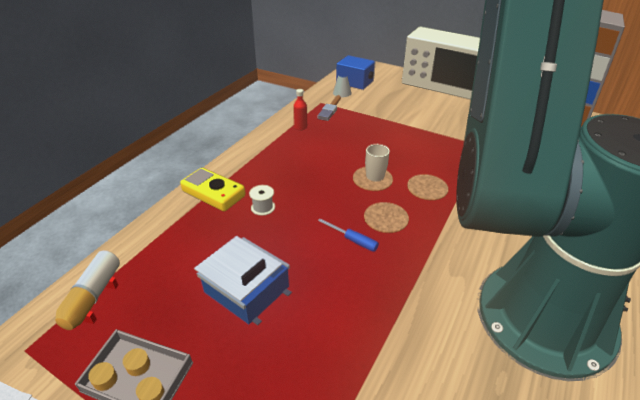

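The top view shows the box with its cover at about (212,167) and the fin at (205,184). The cup is at (450,229) on a coaster at (437,233), with two other coasters at (371,271) and (449,303). The spool is at (329,134) and the screwdriver at (320,240). The side view agrees, with the cup at (377,160) and the fin at (253,271).

```bash
cat > h.py <<'E'
from rig import r, imaging
import cv2, numpy as np
from scipy.spatial.transform import Rotation as Ro
def cast(d,px,z):
    p=cv2.undistortPoints(np.array(px,float).reshape(-1,1,2),d["mtx"],np.array(d["D"])).reshape(-1,2)
    v=np.c_[p,np.ones(len(p))]@d["R"]; c=-d["R"].T@d["t"]
    return c+v*((z-c[2])/v[:,2])[:,None]
def blobs(mask,roi,amin=30):
    m=np.zeros(mask.shape,np.uint8); x0,y0,x1,y1=roi; m[y0:y1,x0:x1]=mask[y0:y1,x0:x1]
    cs,_=cv2.findContours(m,cv2.RETR_EXTERNAL,cv2.CHAIN_APPROX_NONE)
    return sorted([c for c in cs if cv2.contourArea(c)>amin],key=cv2.contourArea,reverse=True)
def rect(P): # world points -> centre,size,angle
    return cv2.minAreaRect(np.float32(P[:,:2]))
E
python3 - <<'E'
from h import *
for n,rois in [("top",dict(box=(165,120,262,225),cup=(425,205,475,255),coas=[(405,200,470,265),(340,240,402,305),(415,270,482,335)],sp=(310,112,350,155))),("side",dict(box=(185,225,300,325),cup=(360,140,393,183),coas=[],sp=(245,180,280,216)))]:
    d=imaging.get_image(n); im=d["img"].astype(int); hsv=cv2.cvtColor(d["img"],cv2.COLOR_BGR2HSV)
    H,S,V=[hsv[...,i].astype(int) for i in range(3)]
    white=((S<60)&(V>90)).astype(np.uint8)*255
    dark=(V<60).astype(np.uint8)*255
    c=blobs(white,rois["box"])[0]; print(n,"cover",rect(cast(d,cv2.convexHull(c),64)))
    for f in blobs(dark,rois["box"])[:3]: print(" fin",rect(cast(d,f,88)), cv2.minAreaRect(f))
    nr=((H>8)&(H<172)|(S<150)).astype(np.uint8)*255
    for z in (60,0):
      bl=((H>95)&(H<130)&(S>80)).astype(np.uint8)*255
    b=blobs(bl,rois["box"])[0]; print(" blue px",cv2.boundingRect(b))
    for z,m,k in ((90,white,"cup"),(50,white,"sp")):
        for c in blobs(m,rois[k])[:2]:
            e=cv2.fitEllipse(c); P=cast(d,c,z)[:,:2]; print(k,"px",np.round(e[0],1),np.round(e[1],1),cv2.minEnclosingCircle(np.float32(P)))
    for q in rois["coas"]:
        m=((H>8)&(H<22)&(S>60)&(S<200)).astype(np.uint8)*255
        c=blobs(m,q)[0]; P=cast(d,c,5)[:,:2]; (x,y),R=cv2.minEnclosingCircle(np.float32(P)); print("coaster",x,y,R,np.hypot(x,y))
    for nm,q in (("C",rois["cup"]),("B",rois["box"])):
        x0,y0,x1,y1=q; k=cv2.resize(d["img"][y0:y1,x0:x1],None,fx=5,fy=5,interpolation=cv2.INTER_NEAREST); globals()[n+nm]=k
ims=[topC,sideC,topB,sideB]; h=max(i.shape[0] for i in ims)
W=np.hstack([cv2.copyMakeBorder(i,0,h-i.shape[0],0,5,cv2.BORDER_CONSTANT) for i in ims]); cv2.imwrite("pics/crops.png",cv2.resize(W,(800,int(W.shape[0]*800/W.shape[1]))))
E
```

```text
top cover ((576.0953369140625, 236.91461181640625), (131.9243927001953, 145.0583953857422), 81.42848205566406)
 fin ((544.7940673828125, 165.5007781982422), (6.551821708679199, 120.29757690429688), 81.14166259765625) ((241.79188537597656, 184.24929809570312), (3.214824676513672, 58.220130920410156), 17.474773406982422)
 fin ((536.0331420898438, 240.1916961669922), (61.35421371459961, 8.024236679077148), 81.82060241699219) ((205.05882263183594, 184.26470947265625), (29.346811294555664, 3.8805696964263916), 14.03624439239502)
 blue px (176, 157, 75, 57)
cup px [447.7 230.2] [30.5 36.5] ((492.7777099609375, -251.078857421875), 38.104278564453125)
sp px [328.8 134.2] [27.  32.7] ((683.8662109375, 2.0683767795562744), 37.276912689208984)
coaster 499.7688293457031 -247.93931579589844 55.143768310546875 557.8913757201422
coaster 404.4388122558594 -114.6152572631836 55.09078598022461 420.3658050513101
coaster 354.019775390625 -285.08184814453125 55.26498794555664 454.5345548020856
side cover ((577.4150390625, 238.08236694335938), (135.73086547851562, 150.3128204345703), 81.83270263671875)
 fin ((534.3380126953125, 248.74395751953125), (66.2726821899414, 18.207366943359375), 81.60171508789062) ((253.28236389160156, 271.8294372558594), (7.917962074279785, 30.153335571289062), 49.398704528808594)
 blue px (202, 265, 86, 59)
cup px [375.9 159.9] [21.  37.4] ((474.4312438964844, -210.22882080078125), 81.4759292602539)
sp px [261.7 199.6] [23.3 30.8] ((673.3161010742188, 20.143482208251953), 56.237911224365234)
```

View pics/crops.png

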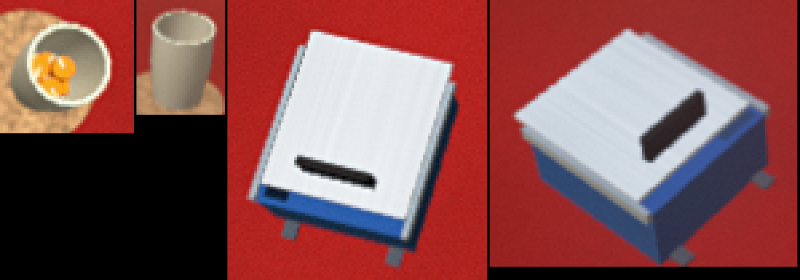

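```bash
cat >> h.py <<'E'
PSI=np.radians(-8.2); ux=np.array([np.cos(PSI),np.sin(PSI),0]); uy=np.array([-np.sin(PSI),np.cos(PSI),0])
BOX=np.array([581.5,233.8,0])
def down(psi): 
    c,s=np.cos(psi),np.sin(psi); return Ro.from_matrix(np.array([[c,s,0],[s,-c,0],[0,0,-1]])).as_rotvec()
E
python3 - <<'E'
from h import *
# cup fit from far-side rim points
d=imaging.get_image("top"); hsv=cv2.cvtColor(d["img"],cv2.COLOR_BGR2HSV)
w=((hsv[...,1]<90)&(hsv[...,2]>90)).astype(np.uint8)*255
c=blobs(w,(425,205,475,255))[0]; P=cast(d,c,90)[:,:2]
from scipy.optimize import least_squares
C=np.array([495.,-255]); n=(-d["R"].T@d["t"])[:2]
for _ in range(5):
    u=(C-n)/np.linalg.norm(C-n); v=P-C; k=(v@u)/np.linalg.norm(v,axis=1)>0.1
    s=least_squares(lambda q:np.hypot(*(P[k]-q[:2]).T)-q[2],[*C,31],loss="soft_l1"); C=s.x[:2]
print("cup",s.x,k.sum())
q=[r.inverse_kinematics(BOX-95*ux+[0,0,200],down(PSI+a)) for a in (0,np.pi)]; q0=r.get_joints(); print(q)
a=min((a for a in (0,1) if q[a] is not None),key=lambda a:abs(np.array(q[a])-q0).max())
o=down(PSI+a*np.pi)
r.close(10); r.move_to(BOX-95*ux+[0,0,200],o); r.movel(BOX-95*ux+[0,0,97],rate=200)
print(r.get_clock(), r.movel(BOX+45*ux+[0,0,97],rate=90,stop_force=25),(r.get_tool_pos()-BOX)@ux, r.get_wrist_force(), r.get_clock())
print(r.movel(BOX+66*ux+[0,0,97],rate=25,stop_force=12),(r.get_tool_pos()-BOX)@ux, r.get_wrist_force())
t=r.get_tool_pos(); r.movel(np.array(t)-25*ux,rate=150); r.movel(np.array(t)-25*ux+[0,0,110],rate=200)
r.release()
r.move_to(np.array([480,-150,230]),down(r.get_joints()[0])) if 0 else None
print(r.get_clock(),r.get_joints())
d=imaging.get_image("top"); cv2.imwrite("pics/open.png",d["img"])
d=imaging.get_image("side"); cv2.imwrite("pics/open_s.png",d["img"])
E
```

```text
cup [ 496.79368164 -256.13079165   31.01392792] 41
[array([ 4.26923899e-01,  1.92603220e-01,  2.06505467e+00, -4.44089210e-16,
        8.83934761e-01,  2.14083722e+00]), array([ 4.26923899e-01,  1.92603220e-01,  2.06505467e+00, -4.44089210e-16,
        8.83934761e-01, -1.00075543e+00])]
5.5333 True 42.20074992757126 [-0.33290165 -0.28378673  0.36838731] 7.025
True 42.14120477698134 [-0.09482846  0.08006752  0.16363209]
9.7083 [ 0.33115557  0.3318258   1.86934143  0.00202457  0.94856894 -1.09679428]
```

View pics/open_s.png

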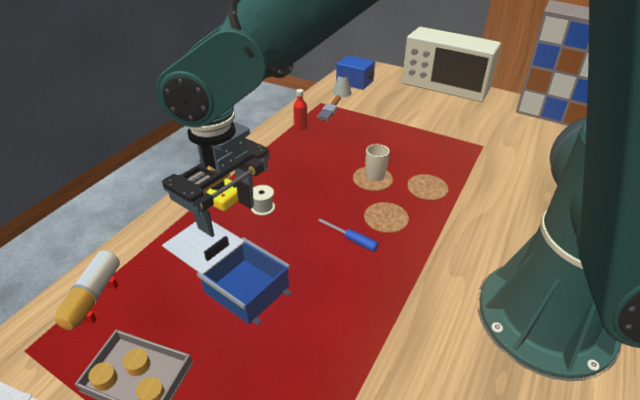

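Run:
```python
from h import *
d=imaging.get_image("top"); hsv=cv2.cvtColor(d["img"],cv2.COLOR_BGR2HSV)
cv2.imwrite("pics/open_c.png",cv2.resize(d["img"][90:230,140:280],None,fx=4,fy=4))
```

```text
(no output)
```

View pics/open_c.png

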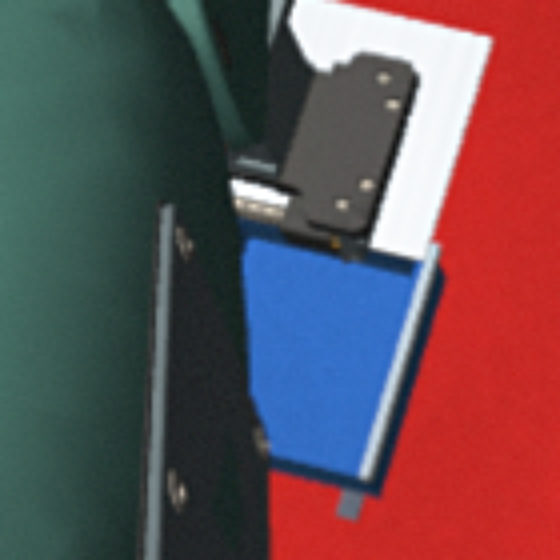

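The side view shows the box open, the fin at about (217,248) and the cover overhanging the far side. I'll measure the travel and search for reachable grasp and pour poses.

Run:
```python
from h import *
a=cv2.imread("pics/side0.png"); d=imaging.get_image("side")
def fin(im,roi):
    m=(im.max(2)<60).astype(np.uint8)*255
    return [rect(cast(d,c,88)) for c in blobs(m,roi)[:2]]
f0=fin(a,(235,250,275,290))[0]; print(f0)
for f in fin(d["img"],(200,236,232,262)): print(f,(np.array(f[0])-f0[0])@ux[:2])
# far corner of cover, far rim from the side view: print near-left cover corner travel
def cov(im):
    h=cv2.cvtColor(im,cv2.COLOR_BGR2HSV); m=((h[...,1]<60)&(h[...,2]>150)).astype(np.uint8)*255
    P=cast(d,blobs(m,(155,215,300,325))[0],64)[:,:2]; return (P@ux[:2]).max()
print(cov(a),cov(d["img"]))
# IK search
G=np.array([496.8,-256.1,72.])
def pose(head,a,theta=None,tau=0,):   # tool heading (az), pitch down a; cup then tilted tau toward az theta
    z=np.array([np.cos(head)*np.cos(a),np.sin(head)*np.cos(a),-np.sin(a)])
    y=np.array([-np.sin(head),np.cos(head),0]); R=Ro.from_matrix(np.c_[np.cross(y,z),y,z])
    if tau: R=Ro.from_rotvec(tau*np.array([-np.sin(theta),np.cos(theta),0]))*R
    return R
res=[]
for a in (25,40,55):
  for h in range(-90,136,15):
    for fl in (0,1):
      def ik(p,R):
        R=R*Ro.from_euler('z',180*fl,degrees=True); z=R.as_matrix()[:,2]
        return r.inverse_kinematics(p-6*z,R.as_rotvec())
      R=pose(np.radians(h),np.radians(a))
      if ik(G,R) is None or ik(G+[0,0,150],R) is None: continue
      for th in range(-90,181,30):
        for s in range(-180,180,30):   # tool heading relative to pour azimuth
          ok=[]
          for tau in (0,60,100,130):
            R=pose(np.radians(th+s),np.radians(a),np.radians(th),np.radians(tau))
            q=ik(BOX+[0,0,190],R)
            if q is None: break
            ok.append(np.array(q))
          if len(ok)==4: res.append((np.abs(np.diff(ok,axis=0)).sum(),a,h,fl,th,s,abs(ok[0]-ik(G+[0,0,150],pose(np.radians(h),np.radians(a)))).sum()))
res.sort(key=lambda t:t[0]+t[6]); print(len(res)); [print(np.round(x,2)) for x in res[:25]]
```

```text
((534.3380126953125, 248.74395751953125), (66.2726821899414, 18.207366943359375), 81.60171508789062)
((637.2203979492188, 233.3840789794922), (66.90699768066406, 22.436382293701172), 83.31777954101562) 104.02130260142636
612.7308826297942 718.2874444204167Traceback (most recent call last):
  File "<stdin>", line 34, in <module>
  File "<stdin>", line 26, in ik
ValueError: time passes only in moves, steps and waits
```

Run:
```python
from h import *
o=r.get_orientation(); b=BOX.copy()
t=np.array(r.get_tool_pos()); lat=(t-BOX)@uy; print("local",(t-BOX)@ux,lat)
r.close(10)
r.movel([t[0],t[1],97],rate=200)
s=[r.movel(BOX+38*ux+[0,0,97],rate=60)]
for x in (44,48,52,56,60,64,68):
    s=r.movel(BOX+x*ux+[0,0,97],rate=20,stop_force=30); p=np.array(r.get_tool_pos())
    print(x,s,((p-BOX)@ux).round(2),((p-BOX)@uy).round(2),p[2].round(1),(np.array(r.get_wrist_force())@np.c_[ux,uy,[0,0,1]]).round(2),r.get_clock())
    if s: break
```

```text
local 17.143854402969076 -0.5395749986762155
44 False 42.56 -0.09 96.8 [-11.71   0.35   7.23] 12.9167
48 True 42.45 -0.3 96.2 [-3.12  0.79  3.37] 13.1333
```

Run:
```python
from h import *
t=np.array(r.get_tool_pos()); r.movel(t-30*ux,rate=150); r.movel(t-60*ux+[0,0,200],rate=250)
d=imaging.get_image("side"); im=d["img"]; cv2.imwrite("pics/s2.png",cv2.resize(im[200:330,140:310],None,fx=4,fy=4))
m=(im.max(2)<60).astype(np.uint8)*255
for n,I,roi in (("before",cv2.imread("pics/side0.png"),(235,250,275,290)),("after",im,(195,225,240,270))):
    m=(I.max(2)<60).astype(np.uint8)*255
    c=blobs(m,roi)[0]; print(n,cv2.minAreaRect(c),rect(cast(d,c,88)))
print(r.get_clock())
```

```text
before ((253.28236389160156, 271.8294372558594), (7.917962074279785, 30.153335571289062), 49.398704528808594) ((534.3380126953125, 248.74395751953125), (66.2726821899414, 18.207366943359375), 81.60171508789062)
after ((216.0600128173828, 248.0800018310547), (8.600000381469727, 28.0), 53.13010025024414) ((636.9849853515625, 234.04026794433594), (65.27445220947266, 22.61137580871582), 81.96234130859375)
14.4917
```

View pics/s2.png

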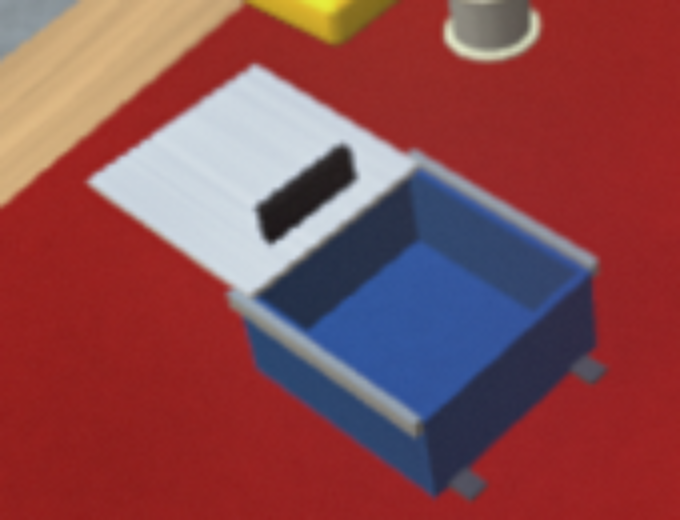

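The crop shows the cover's near edge from (250,295) to (418,165), close to the far ends of the rails at (232,295) and (412,155). I'll check this numerically.

Run:
```python
from h import *
d=imaging.get_image("side")
f=lambda pts,z:[( (p@ux).round(1),(p@uy).round(1)) for p in cast(d,np.array(pts,float)/4+[140-.4,200-.4],z)]
print("box",BOX@ux,BOX@uy)
print("cover near edge",f([(258,296),(416,167)],62))
print("cover far corners",f([(86,181),(256,63)],64))
print("rail far ends",f([(230,293),(412,151)],64)); print("rail near ends",f([(420,428),(598,262)],64))
print("fin top ends",f([(257,207),(347,145)],88))
a=cv2.imread("pics/side0.png"); 
dt=imaging.get_image("top"); cv2.imwrite("pics/t2.png",dt["img"])
for i in range(400):
    try: r.inverse_kinematics([500,0,300],down(0))
    except ValueError: print("ik limit",i);break
```

```text
box 542.2082335725306 314.3484077359961
cover near edge [(np.float64(585.1), np.float64(371.4)), (np.float64(587.9), np.float64(258.0))]
cover far corners [(np.float64(717.4), np.float64(375.3)), (np.float64(718.4), np.float64(255.2))]
rail far ends [(np.float64(595.9), np.float64(379.7)), (np.float64(596.6), np.float64(251.9))]
rail near ends [(np.float64(463.7), np.float64(380.4)), (np.float64(466.0), np.float64(252.0))]
fin top ends [(np.float64(609.4), np.float64(344.9)), (np.float64(606.6), np.float64(285.8))]
```

```bash
sed -i 's/^BOX=.*/BOX=530*ux+316*uy/' h.py
cat >> h.py <<'E'
G=np.array([496.8,-256.1,73.])
def pose(head,a,theta=0,tau=0):   # deg: tool heading, pitch below horizontal; then cup tilted tau toward azimuth theta
    h,a,th=np.radians([head,a,theta])
    z=np.array([np.cos(h)*np.cos(a),np.sin(h)*np.cos(a),-np.sin(a)]); y=np.array([-np.sin(h),np.cos(h),0])
    return Ro.from_rotvec(np.radians(tau)*np.array([-np.sin(th),np.cos(th),0]))*Ro.from_matrix(np.c_[np.cross(y,z),y,z])
def tcp(g,R,fl): # grasp point -> TCP pose
    R=R*Ro.from_euler('z',180*fl,degrees=True); return np.asarray(g)-6*R.as_matrix()[:,2],R.as_rotvec()
def pour_g(th): t=np.radians(th); return BOX-30*np.array([np.cos(t),np.sin(t),0])+[0,0,155]
E
cat > s.py <<'E'
from h import *
import sys
a=float(sys.argv[1]); n=0; q=lambda *k:r.inverse_kinematics(*tcp(*k))
try:
  for fl in (0,1):
    gr=[h for h in range(-45,121,15) if q(G,pose(h,a),fl) is not None and q(G+[0,0,150],pose(h,a),fl) is not None]
    print(a,fl,"grasp headings",gr)
    for th in (-8,22,52,82,112,142,-38):
      for s in (-120,-90,-60,-30,0,30,60,90,120):
        Q=[]
        for tau in (130,100,50,0):
          n+=1; x=q(pour_g(th)+([0,0,30] if tau==0 else 0),pose(th+s,a,th,tau),fl)
          if x is None: break
          Q.append(np.array(x))
        if len(Q)==4: print(fl,"th",th,"head",th+s,np.abs(np.diff(Q,axis=0)).max(1).round(2),Q[3].round(2))
except ValueError as e: print(n,e)
E
for a in 20 35 50; do python3 s.py $a; done
```

```text
20.0 0 grasp headings [-45, -30, -15, 0, 15, 30, 45, 60, 75, 90, 105, 120]
0 th -8 head -98 [0.54 0.82 0.79] [ 0.66  0.71  1.68 -0.74  1.79  1.06]
0 th -8 head -8 [0.47 0.83 4.55] [0.67 0.36 2.35 4.14 0.95 1.18]
0 th -8 head 22 [0.43 0.85 3.91] [0.38 0.3  2.45 3.14 0.83 1.57]
0 th -8 head 52 [0.38 0.85 5.  ] [0.08 0.34 2.37 2.14 0.96 1.95]
0 th -8 head 82 [0.44 5.53 0.83] [-0.03  0.45  2.17  1.48  1.22  2.13]
0 th -8 head 112 [0.48 5.59 0.58] [0.   0.58 1.92 1.06 1.51 2.16]
0 th 22 head -8 [0.43 0.75 4.96] [0.64 0.35 2.36 4.1  0.94 1.2 ]
0 th 22 head 22 [0.49 0.98 3.22] [0.34 0.3  2.46 3.08 0.83 1.6 ]
0 th 22 head 52 [0.43 0.76 4.7 ] [0.04 0.34 2.37 2.1  0.97 1.96]
0 th 22 head 112 [0.49 5.49 0.81] [-0.02  0.58  1.92  1.04  1.52  2.15]
0 th 22 head 142 [0.53 5.43 0.68] [0.08 0.69 1.7  0.71 1.79 2.06]
0 th 52 head 22 [0.43 0.86 4.01] [0.29 0.3  2.45 3.03 0.83 1.62]
0 th 52 head 52 [0.47 0.81 4.57] [0.01 0.35 2.35 2.06 0.98 1.98]
0 th 52 head 82 [0.39 0.76 5.18] [-0.08  0.46  2.14  1.44  1.24  2.14]
0 th 52 head 112 [0.41 5.53 0.88] [-0.04  0.59  1.9   1.03  1.53  2.16]
0 th 52 head 14
[... 12866 characters left out ...]
9 0.63] [ 0.22  0.57  1.66  0.23  1.57 -1.29]
1 th 112 head 172 [0.31 0.6  0.71] [ 0.22  0.59  1.63  0.23  1.59 -1.29]
1 th 112 head 202 [0.33 0.55 0.68] [ 0.32  0.61  1.6  -0.04  1.63 -1.62]
1 th 142 head 52 [0.47 5.8  2.59] [ 0.14  0.24  2.17  1.21  0.5  -0.23]
1 th -38 head -128 [5.88 0.5  0.63] [ 0.5   0.57  1.66 -0.26  1.56 -1.89]
1 th -38 head -98 [0.32 5.8  0.73] [ 0.6   0.51  1.76 -0.5   1.4  -2.18]
1 th -38 head -68 [0.36 0.57 5.41] [ 0.66  0.42  1.91 -0.74  1.16 -2.44]
1 th -38 head -38 [0.39 0.67 5.13] [ 0.66  0.3   2.08 -0.99  0.84 -2.67]
1 th -38 head 52 [0.3  0.6  0.74] [ 0.23  0.18  2.24  1.27  0.43 -0.23]
1 th -38 head 82 [0.39 0.57 0.69] [ 0.14  0.28  2.11  1.01  0.82 -0.47]
```

The cover is at its stop: its near edge is at box x of about +56 mm, against a nominal +55. For the cup I'll use pitch 35°, heading 82° and pour azimuth 82°.

Run:
```python
from h import *
H,A,FL=82,35,1
p,o=tcp(G,pose(H,A),FL); z=Ro.from_rotvec(o).as_matrix()[:,2]
r.release(); r.move_to(p-130*z+[0,0,140],o); print(r.get_clock(),r.get_joints().round(2))
r.movel(p-110*z,rate=250)
print("hit",r.movel(p,rate=120,stop_force=8),(np.array(r.get_tool_pos())-p).round(1)); r.close(12); r.dwell(.2)
print(r.get_grip_width(),r.get_grasp_force(),r.get_wrist_force(),r.get_clock())
d=imaging.get_image("side"); a=d["img"][90:240,300:460]; b=imaging.get_image("top")["img"][150:300,380:540]
cv2.imwrite("pics/grasp.png",cv2.resize(np.hstack([a,b]),None,fx=2.5,fy=2.5))
```

```text
18.1417 [-0.92  0.47  1.7   0.63  1.72 -0.94]
hit False [ 0.3 -0.7  0.4]
60.96726600048008 11.992730907804798 [ 0.78063558 -1.61291248  1.76708979] 20.7417
```

View pics/grasp.png

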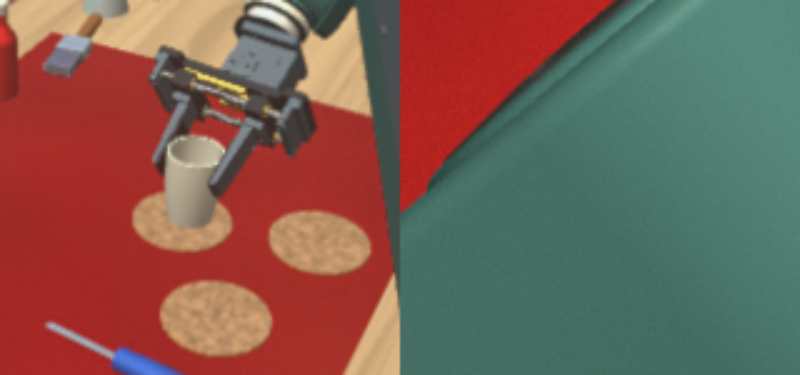

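The side crop shows the cup held on its straight part (around (195,180)), with the mouth clear of the gripper. Next: lift, carry and pour.

Run:
```python
from h import *
H,A,FL,TH=82,35,1,82
p,o=tcp(G,pose(H,A),FL)
r.movel(p+[0,0,130],o,rate=150)
print("lift",r.get_grip_width(),r.get_grasp_force(),r.get_wrist_force(),r.get_clock())
g=pour_g(TH); p2,_=tcp(g,pose(H,A),FL)
r.movel([*p2[:2],p[2]+130],o,rate=200); r.movel(p2,o,rate=150); print("at box",r.get_clock(),r.get_joints().round(2))
for tau in (25,50,75,90,100,110,120,130):
    r.move_to(*tcp(g,pose(H,A,TH,tau),FL)); print(tau,r.get_clock(),np.linalg.norm(r.get_wrist_force()).round(2),r.get_grip_width().round(2))
r.dwell(.5); print(r.get_wrist_force())
d=imaging.get_image("side"); cv2.imwrite("pics/pour.png",cv2.resize(d["img"][130:330,140:400],None,fx=3,fy=3))
```

```text
lift 60.50059145550974 11.990935818139405 [ 0.47317772 -0.83571909 -1.31656165] 21.8583
at box 24.8167 [-0.03  0.43  2.11  1.27  1.02 -0.85]Traceback (most recent call last):
  File "<stdin>", line 9, in <module>
AttributeError: 'float' object has no attribute 'round'
```

Run:
```python
from h import *
H,A,FL,TH=82,35,1,82
g=pour_g(TH)
for tau in (50,75,90,100,110,120,130):
    r.move_to(*tcp(g,pose(H,A,TH,tau),FL)); print(tau,r.get_clock(),np.round(r.get_wrist_force(),2),round(r.get_grip_width(),2))
r.dwell(.5); print(np.round(r.get_wrist_force(),2))
d=imaging.get_image("side"); cv2.imwrite("pics/pour.png",cv2.resize(d["img"][130:330,140:400],None,fx=3,fy=3))
```

```text
50 26.0583 [-0.38 -0.45 -3.33] 60.18
75 26.5667 [-0.17 -0.21 -0.74] 60.53
90 26.875 [-0.04 -0.54 -1.11] 60.35
100 27.1333 [-0.59 -0.07 -2.17] 60.46
110 27.3917 [ 0.07 -0.27 -1.52] 60.12
120 27.65 [-0.4  -0.22 -0.52] 60.51
130 27.9083 [ 0.78 -0.09 -0.94] 60.27
[ 0.33 -0.43 -1.04]
```

View pics/pour.png

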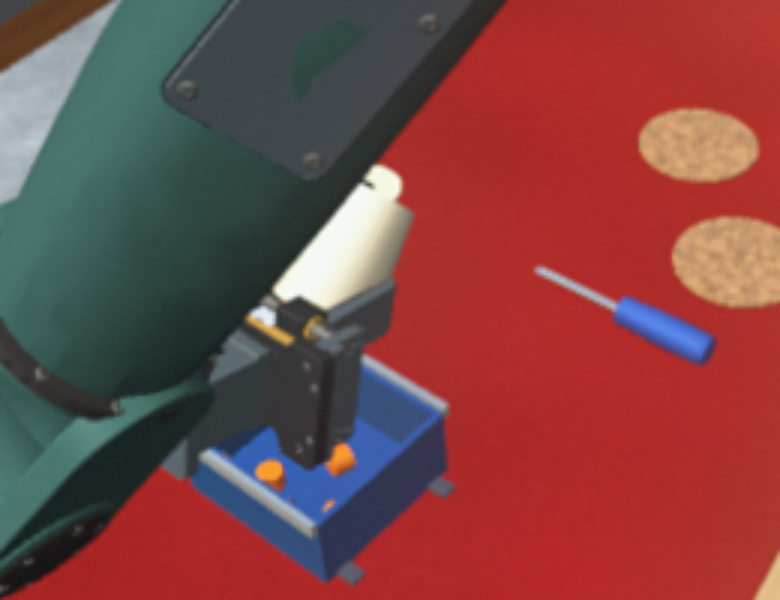

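The view shows orange knobs landing in the box at about (270,470) and (340,458), and nothing outside it. I'll shake the cup, right it and check.

Run:
```python
from h import *
H,A,FL,TH=82,35,1,82
g=pour_g(TH)
for tau in (118,138,120,138):
    try: r.move_to(*tcp(g,pose(H,A,TH,tau),FL))
    except r.IKError: print("ik",tau); r.move_to(*tcp(g,pose(H,A,TH,130),FL))
r.dwell(.5)
for tau in (100,65,30,0): r.move_to(*tcp(g,pose(H,A,TH,tau),FL))
p,o=tcp(g,pose(H,A),FL); r.movel(p+[0,0,70],o,rate=200)
v=np.array([0,-200,70]); r.movel(p+v,o,rate=200)
F=[]
for _ in range(8): r.dwell(.05); F.append(r.get_wrist_force())
print(np.mean(F,0),r.get_clock(),r.get_grip_width())
a=imaging.get_image("side")["img"]; b=imaging.get_image("top")["img"]
c=np.hstack([cv2.resize(a[200:330,180:310],(390,390)),cv2.resize(b[110:240,150:280],(390,390))])
cv2.imwrite("pics/s5.png",a); cv2.imwrite("pics/t5.png",b)
e=cv2.resize(a[100:300,200:460],(390,300),interpolation=cv2.INTER_AREA)
cv2.imwrite("pics/chk.png",c)
h=cv2.cvtColor(a,cv2.COLOR_BGR2HSV); m=((h[...,0]>8)&(h[...,0]<20)&(h[...,1]>190)&(h[...,2]>150)).astype(np.uint8)*255
print([(cv2.boundingRect(q)) for q in blobs(m,(0,100,640,400),3)])
```

```text
[-0.20090384  0.03983867 -0.48189057] 34.8583 60.45885599412114
[(249, 279, 8, 9), (226, 284, 8, 8)]
```

View pics/chk.png

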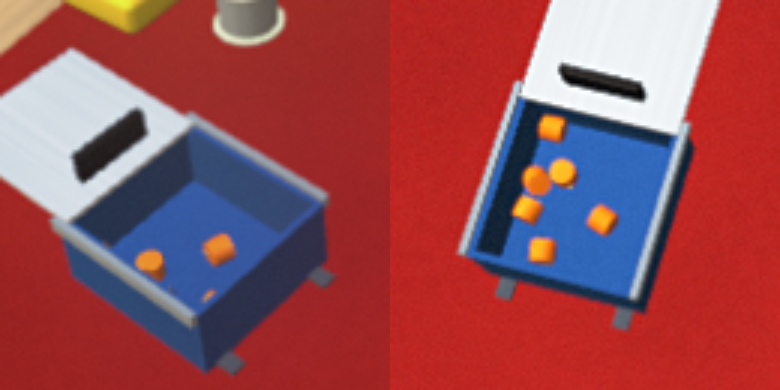

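The top view shows all six knobs in the box, with the cover still open. I'll put the cup back.

Run:
```python
from h import *
H,A,FL=82,35,1
T=np.array([499,-251,73.]); p,o=tcp(T,pose(H,A),FL); z=Ro.from_rotvec(o).as_matrix()[:,2]
r.movel(p+[0,0,130],o,rate=200); r.movel(p+[0,0,12],o,rate=150)
s=r.movel(p-[0,0,5],o,rate=12,stop_force=4); t=np.array(r.get_tool_pos()); print(s,(t-p).round(2),r.get_wrist_force(),r.get_clock())
if s: r.movel(t+[0,0,.5],o,rate=10)
r.release(); r.dwell(.3); t=np.array(r.get_tool_pos())
r.movel(t-120*z,o,rate=150); r.movel(t-130*z+[0,0,120],o,rate=200)
r.goto_joints([-1.5,.379,1.734,0,1.028,-.033])
print(r.get_clock())
a=imaging.get_image("side")["img"]; b=imaging.get_image("top")["img"]
cv2.imwrite("pics/end.png",np.hstack([cv2.resize(a[100:300,220:460],(440,367)),cv2.resize(b[190:290,390:490],(350,367))]))
```

```text
True [ 0.14  0.06 -0.09] [0.53941889 0.16843397 3.87410211] 38.35
43.2083
```

View pics/end.png

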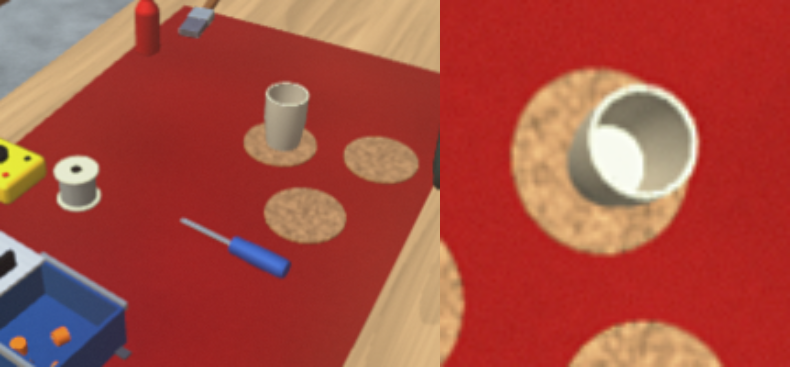

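The cup is upright and empty on its coaster (top crop (640,145)). The spool and screwdriver haven't moved, so I'm handing the job in.

```bash
python3 -c "
from rig import r
print(r.job_done())"
```

```text
the job is handed in; nothing more can be done
None
```

The job is handed in at about 43 s of the 72 s limit: the last pictures show the cover fully open, all six knobs in the box, the empty cup upright on its coaster, and the spool and screwdriver undisturbed; no verdict came back.

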